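# Load the sharpening stone under the holder's sprung bail

## Robot

A 6-joint arm with a two-finger parallel gripper is mounted at the origin on the work surface. World frame = base frame: x ahead of the robot, y to its left, z up, the work surface at z = 0. Lengths are in m, angles in rad, forces in N, time in s.
With the tool pointing down it reaches from about 0.375 to 0.975 m from the base axis. Payload 3.8 kg.
Tool frame: the origin (TCP) lies at the very end of the fingers, on their centre line; the grasp point (between the pads) lies 19 mm behind it; z points along the fingers, y is the line along which they close (so a half turn about z gives the same grasp; the last joint's range is limited). The gripper opens to 85 mm and grips with 20 to 120 N. Pads are 22 mm wide; open, the fingers measure 114 mm over their backs; the gripper's body (76 mm by 85 mm) begins 54 mm behind the grasp point. The pads swing forward as they close: fully open they stand 13 mm farther back than shut.
Start: joints at [-1.273, 0.264, 1.604, -0, 1.274, -0.037], TCP at [0.222, -0.638, 0.231] pointing down, gripper open.
Joint ranges: [-2.63, 2.63], [-0.94, 2.18], [0.31, 2.57], [-1.31, 4.45], [0, 2.66], [-2.55, 2.55]. Speed limits (rad/s): [2.57, 2.57, 3.14, 3.14, 3.14, 3.14].

## Interface

Orientations are given as a unit quaternion [w, x, y, z].
In Python, from rig import sensors, eyes, ticket gives the robot as it stands.
- The arm moves only by the tool step_arm, never from a script. Its argument "rows" is a list of rows, each a list of 7 numbers: the shift along the world's x, y, z in m, then the turn, a rotation vector about the world's x, y, z in rad, then the opening, from 0 (shut) to 1 (fully open). In form: [[x, y, z, wx, wy, wz, jaw], ...]. A call has 1 to 20 rows; each row shifts and turns the commanded pose from where the row before left it; what a row does not reach is not made up. A row lasts 1/8 s, in which the tool goes at most 62.5 mm and 10.7 degrees, less where a joint would pass 70% of its speed; a pose out of reach is approached as far as the arm can. A call with a gripper value outside its range is refused whole. The fingers move at their own pace and stop on an object; "squeeze" is the grip in N (left out, the last holds). Time passes only in rows, so rows that do not move let the fingers close. It gives the time, the measured TCP pose, the force, the opening and the grip force at its end, in the units of the state.
- sensors.observe(): the state, without advancing time (a new reading comes with each control period).
- eyes.grab_frame(name): name is "scene" or "top" or "wrist"; returns (picture, depth): 384x512x3 uint8, red, green, blue; 384x512 float32, m along the optical axis (not along the pixel's ray), 0 where there is no reading.
- eyes.get_calibration(name): a dict with "fx", "fy", "cx", "cy" (pixels), "distortion" ([k1, k2, p1, p2, k3] as OpenCV has them; the pictures are not rectified), "origin" and "rotation" of the camera in the world. Camera axes: x right, y up, looking along -z (the intrinsics and any distortion apply to the point x, -y, -z); pixel columns grow to the right and rows downward; lengths in m; the calibration is good to about 2 mm. A picture is of the moment at which its call begins: read the wrist's pose just before it. get_calibration takes no time and is no camera call; for the wrist camera it gives the pose at the moment of the call.
- ticket.hand_in(): hands the job in; it is judged then, once.
The state is a dict: "clock": time; "q": joint angles; "qvel": joint speeds; "joint_efforts": joint torques, N m; "tcp_pos": TCP position; "ee_rot": TCP orientation; "force": force on the tool from outside, world axes, zero at the start; "torque": the same for the moment, N m; "width": finger opening in m; "finger_force": force on a finger pad.
Only numpy, scipy, OpenCV 4.12 (cv2) and the standard library are available. Lean on these libraries where they do the work, as an engineer would, in place of code of your own. Each camera call takes 0.05 s, during which the arm holds its last target. There are 200 camera calls.

## Task

Get the knife-sharpening stone ready for use: lay the long stone on its black shoe flat in the channel of the aluminium holder, ramped nose towards the clamp, slide it in so that the nose lifts the sprung bail and the bail's roller drops into the notch behind the ridge, carry on until the nose is fully home against the clamp's end stop, and let go so that the bail holds it down. The clamp is locked at an unknown place and the stone is brittle: ease it in by feel, never pushing on the clamp with more than 20 newtons, and leave the other things on the counter where they are.

Things in the scene. Friction and masses are not known exactly. Their poses are not given: they have to be found in the camera images.
- stone: The long grey sharpening stone flush on its black shoe, to be loaded: 180 mm long (its x), 50 mm wide (y), 38 mm high; 0.36 to 0.6 kg, centre of mass near x = -10 mm. Origin: centre of the underside, z up. The full 38 mm height ends at x = +42 mm; the low ramped nose is the +x end.
- stone_grip (a point): Point on the stone, x = -20 mm, 34 mm above its underside: a good place to grip across the 50 mm width. Keep the fingertips at least 12 mm above the underside, so that they clear the holder's guide walls.
- notch (a point): Point on the stone's shoe at x = +50 mm, on the notch floor 16 mm above the underside. The notch is open from x = +42 (end of the grey block) to +59 mm. Then a ridge: steep back face (60 deg), crest at x = +64 mm, 24.5 mm high; from there a 30 deg ramp falls to the nose tip at x = +90 mm, 9.5 mm high.
- holder: Fixed aluminium stone holder, 340 x 76 mm: a channel, floor 10 mm above the counter, between guide walls 54 mm apart (2 mm play either side of the stone), 8 mm higher than the floor, from x = -150 to +40 mm. Origin: on the counter under the centre line, at x = 0; x runs along the channel the way the stone slides in, towards the clamp; y across; z up.
- channel (a point): Point on the channel floor, centre line, holder x = -55 mm, axes as the holder's. With the stone's origin set here, x along the holder's x, its nose is at holder x = 35 mm, clear of the bail wherever the clamp is, by at least 15 mm. Sliding along the channel alone takes some 2 to 5 N.
- clamp_end (a point): Fixed point on the holder's floor, holder x = 120 mm. About here a dark steel clamp with the bail is locked, at an unmeasured place, to be felt or seen: the bail's roller is centred anywhere from holder x = 57 to 103 mm. The clamp's rigid end stop meets the stone's nose when this has gone 38.5 mm past the roller's centre; the roller is then mid-way in the notch.
- bail (a joint): Angle (rad) of the sprung bail, a steel U 70 mm from pivot (on the clamp, beyond) to its cross bar, a free-turning 10 mm roller: 0 at rest, roller's underside 13 mm above the channel floor; grows as it lifts (7 mm per 0.1); about 0.16 on the crest, 0.043 down in the notch. Spring 5 to 8 N at the roller; the push needed, 6 to 15 N, falls when it drops; 4 mm on is the end stop.
- mug: Bystander: white mug, 85 mm tall; origin at the centre of its underside. Leave it where it is.
- spice_jar: Bystander: amber spice jar, 85 mm tall; origin at the centre of its underside. Leave it where it is.
- salt_mill: Bystander: dark wooden salt mill, 100 mm tall; origin at the centre of its underside. Leave it where it is.
- pocket_stone: Bystander: small plain grey stone slab 100 x 36 x 14 mm without a shoe, not the one to load; origin at the centre of its underside. Leave it where it is.
- bowl: Bystander: small blue bowl, 50 mm tall; origin at the centre of its underside. Leave it where it is.
- spatula: Bystander: wooden spatula lying flat; origin at the centre of its underside. Leave it where it is.
- tin: Bystander: tin with a paper label, 90 mm tall; origin at the centre of its underside. Leave it where it is.
Not all that is in view belongs to the job. What is shaped like the stone but orange is not meant.

How it is judged:
By the outcome, as a careful person would: the job done as asked, in the order asked, and still so for the second after the job is handed in, with the robot touching nothing.
It also fails if it takes over 72 s, if anything falls off the work surface, if the arm or the gripper's body presses on something with over 40 N, if the wrist force passes 120 N, or if a joint passes its speed limit or range.

## Working session

There is one attempt and no reset: what is moved stays moved. The work goes in short steps, Python scripts to look and compute and a tool call to move; the robot and the scene stay as the last step left them, time stands still between calls to the robot, and variables do not carry over. Pictures are saved under pics/ and viewed, at most 10 in all, crops included, and the job is handed in when it is done.

Besides the shell and the picture viewer there is one more tool, called after "Emit:" as name(argument=value, ...) on one line, values as JSON. step_arm: Moves the arm, as the interface text tells. Its arguments: {"type":"object","properties":{"rows":{"type":"array","items":{"type":"array","items":{"type":"number"}}},"squeeze":{"type":"number"}},"required":["rows"]}

```bash
ls; mkdir -p pics; cat > h.py <<'E'
import numpy as np, cv2
from rig import sensors, eyes, ticket
def cal(n):
    c=eyes.get_calibration(n)
    K=np.array([[c['fx'],0,c['cx']],[0,c['fy'],c['cy']],[0,0,1.]])
    return K,np.array(c['distortion'],float),np.array(c['origin'],float),np.array(c['rotation'],float).reshape(3,3)
def rays(C,uv):
    K,d,o,R=C
    p=cv2.undistortPoints(np.array(uv,float).reshape(-1,1,2),K,d).reshape(-1,2)
    return np.c_[p[:,0],-p[:,1],-np.ones(len(p))]@R.T
def onz(C,uv,z):
    r=rays(C,uv); o=C[2]
    return o+r*((z-o[2])/r[:,2])[:,None]
def depthpts(C,uv,dep):
    uv=np.array(uv); r=rays(C,uv)
    return C[2]+r*dep[uv[:,1].astype(int),uv[:,0].astype(int)][:,None]
E
python3 - <<'E'
from h import *
print(sensors.observe())
for n in ("scene","top"):
    p,d=eyes.grab_frame(n); cv2.imwrite(f"pics/{n}0.png",p[:,:,::-1]); np.savez(f"{n}0.npz",p=p,d=d)
    C=cal(n);print(n,C[2],C[0][0,0],C[1])
    print(C[3])
E
```

```text
pics
{'clock': 0.0, 'q': array([-1.27292561e+00,  2.64772496e-01,  1.60536275e+00,  2.59372800e-05,
        1.27368426e+00, -3.69134029e-02]), 'qvel': array([ 1.09695922e-03,  5.05566271e-04,  1.05129444e-03,  4.53223957e-05,
       -1.38363843e-03,  7.70382373e-04]), 'joint_efforts': array([-9.09243863e-04, -5.15114665e+01, -3.67314935e+01, -7.28397549e-05,
        1.28895842e-02,  1.90497111e-06]), 'tcp_pos': array([ 0.22156805, -0.63683707,  0.22995505]), 'ee_rot': array([-1.10557734e-03,  9.86022656e-01,  1.66607571e-01, -1.32576018e-04]), 'force': array([-0.40403481,  0.51219097, -0.03687433]), 'torque': array([-0.02338786,  0.04977306,  0.01031945]), 'finger_force': 0.0, 'width': 0.08514494841059642}Traceback (most recent call last):
  File "<stdin>", line 5, in <module>
  File "h.py", line 6, in cal
    return K,np.array(c['distortion'],float),np.array(c['origin'],float),np.array(c['rotation'],float).reshape(3,3)
                                                                         ~~~~~~~~~~~~~~~~~~~~~~~~~~~~~~~~~~~~~^^^^^
ValueError: cannot reshape array of size 4 into shape (3,3)
```

View pics/scene0.png

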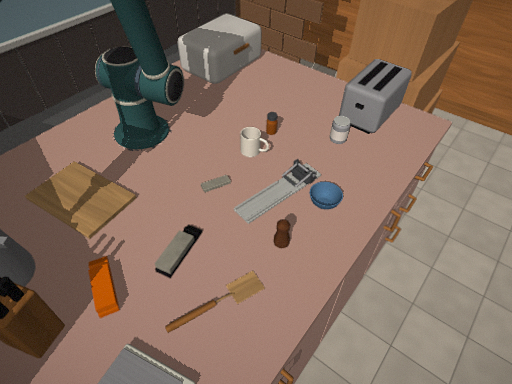

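The scene view shows the holder from (240,212) to (318,168) with its clamp at (300,174). The candidate stone is at (180,250), its black nose near (195,230). The pocket stone is at (215,183) and the orange look-alike at (103,286).

```bash
sed -i 's/np.array(c\[.rotation.\],float).reshape(3,3)/quat(c["rotation"])/' h.py; cat >> h.py <<'E'
from scipy.spatial.transform import Rotation
def quat(q): q=np.array(q,float); return Rotation.from_quat([q[1],q[2],q[3],q[0]]).as_matrix()
E
python3 - <<'E'
from h import *
for n in ("scene","top"):
    p,d=eyes.grab_frame(n); cv2.imwrite(f"pics/{n}1.png",p[:,:,::-1]); np.savez(f"{n}0.npz",p=p,d=d)
    C=cal(n);print(n,C[2],C[0][0,0],C[1]);print(C[3].round(2))
E
```

```text
scene [ 1.07354937 -0.65886675  0.9560529 ] 371.6181544617904 [0.03704499 0.         0.         0.         0.        ]
[[ 0.79 -0.46  0.41]
 [ 0.62  0.58 -0.53]
 [ 0.01  0.67  0.74]]
top [ 0.38925329 -0.00931849  1.69657286] 456.4456571359732 [-0.16043595  0.          0.          0.          0.        ]
[[ 0.02  0.99 -0.13]
 [-1.    0.02  0.01]
 [ 0.01  0.13  0.99]]
```

View pics/top1.png

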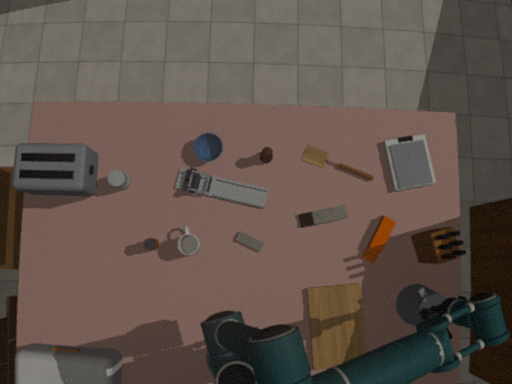

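Top view: the stone is at (322,216) with its black nose on the left (300,219). The holder runs from (267,200) to (178,178) with the clamp on the left, the pocket stone is at (249,241), and the orange look-alike is at (378,240). Candidates: the grey stone on a black shoe at (322,216), the pocket stone at (249,241), which is small and has no shoe, and the orange one at (378,240). I choose (322,216) and will check it in a close crop.

```bash
python3 - <<'E'
from h import *
T=np.load("top0.npz");S=np.load("scene0.npz")
f=lambda im,x,y,w,h:cv2.resize(im[y:y+h,x:x+w,::-1],(400,300),interpolation=cv2.INTER_CUBIC)
a=np.hstack([f(T['p'],290,194,64,48),f(T['p'],168,148,108,81)])
b=np.hstack([f(S['p'],148,212,64,48),f(S['p'],228,148,100,75)])
cv2.imwrite("pics/crop1.png",np.clip(np.vstack([a,b])*1.3,0,255).astype(np.uint8))
C=cal("top")
# coarse depth check: stone region
for n,uv in (("top",(330,214)),("top",(232,190)),("top",(195,182))):
    print(uv,depthpts(C,[uv],T['d']))
E
```

```text
(330, 214) [[ 0.53085955 -0.32503502  0.03572669]]
(232, 190) [[0.61419299 0.03776577 0.01009282]]
(195, 182) [[0.6377711  0.17468813 0.03109313]]
```

View pics/crop1.png

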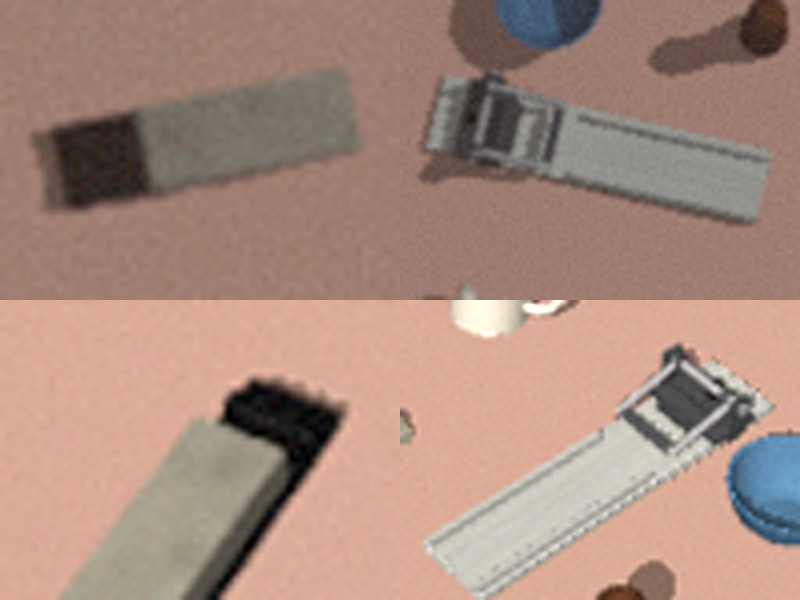

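The crop confirms the choice: a grey block on a black shoe with the ramped nose towards the left in the top view (around pixel (302,219)), and the clamp with its bail at the holder's left end. I'll measure both coarsely next.

```bash
cat >> h.py <<'E'
def rect(pts):
    (c,s,a)=cv2.minAreaRect((pts[:,:2]*1000).astype(np.float32))
    b=cv2.boxPoints((c,s,a)); e=[b[1]-b[0],b[2]-b[1]]; L=max(e,key=np.linalg.norm)
    return np.array(c)/1000,sorted(s),np.degrees(np.arctan2(L[1],L[0]))%180
def greymask(p,box,lo=70,sat=45):
    hsv=cv2.cvtColor(p,cv2.COLOR_RGB2HSV)
    r=p[:,:,0].astype(int)-p[:,:,2]
    m=((r<25)&(p[:,:,0]>lo)).astype(np.uint8)
    k=np.zeros_like(m); x0,y0,x1,y1=box; k[y0:y1,x0:x1]=m[y0:y1,x0:x1]
    k=cv2.morphologyEx(k,cv2.MORPH_OPEN,np.ones((3,3)))
    n,l,st,_=cv2.connectedComponentsWithStats(k)
    return l==1+np.argmax(st[1:,4])
def outline(m):
    c=max(cv2.findContours(m.astype(np.uint8),0,1)[0],key=cv2.contourArea)
    return c.reshape(-1,2)
E
python3 - <<'E'
from h import *
T=np.load("top0.npz");C=cal("top");p=T['p']
for uv in ((330,214),(305,218),(232,190),(290,235),(195,182)): print(uv,p[uv[1],uv[0]])
m=greymask(p,(290,195,355,240));print(m.sum(),rect(onz(C,outline(m),.038)))
m=greymask(p,(170,165,275,212));print(m.sum(),rect(onz(C,outline(m),.016)))
o=sensors.observe();print(cal("wrist")[2]-o['tcp_pos'],cal("wrist")[3].round(2),cal("wrist")[0])
E
```

```text
(330, 214) [91 88 77]
(305, 218) [38 31 24]
(232, 190) [112 111 108]
(290, 235) [126 100  89]
(195, 182) [44 46 47]
476 (array([ 0.52924829, -0.32307483]), [52.542213439941406, 126.45145416259766], np.float32(102.46942))
1453 (array([0.6104942 , 0.04068944]), [84.64144134521484, 264.2823791503906], np.float32(77.50206))
[0.06232726 0.02172571 0.14226833] [[ 0.33  0.91  0.25]
 [-0.94  0.32  0.08]
 [-0.   -0.26  0.97]] [[267.61914229   0.         259.40137132]
 [  0.         267.61914229 187.55469565]
 [  0.           0.           1.        ]]
```

Emit:
step_arm(rows=[[0.031,0.032,-0.006,0,0,0.145,1],[0.031,0.032,-0.006,0,0,0.145,1],[0.031,0.032,-0.006,0,0,0.145,1],[0.031,0.032,-0.006,0,0,0.145,1],[0.031,0.032,-0.006,0,0,0.145,1],[0.031,0.032,-0.006,0,0,0.145,1],[0.031,0.032,-0.006,0,0,0.145,1],[0.031,0.032,-0.006,0,0,0.145,1],[0.031,0.032,-0.006,0,0,0.145,1],[0.031,0.032,-0.006,0,0,0.145,1],[0,0,0,0,0,0,1],[0,0,0,0,0,0,1]], squeeze=40)

```text
clock: 1.65
tcp_pos: [0.5315, -0.3175, 0.171]
ee_rot: [-0.0, 0.628, 0.778, -0.0]
force: [-0.4, -0.3, -0.2]
width: 0.0853
finger_force: 0.0
```

```bash
python3 - <<'E'
from h import *
o=sensors.observe();C=cal("wrist");p,d=eyes.grab_frame("wrist");np.savez("w1.npz",p=p,d=d)
cv2.imwrite("pics/w1.png",p[:,:,::-1])
R=quat(o['ee_rot']);print(o['clock'],o['tcp_pos'],np.degrees(np.arctan2(R[1,0],R[0,0])),R[:,2])
m=greymask(p,(100,60,420,384));print(m.sum(),rect(onz(C,outline(m),.038)))
E
```

```text
1.65 [ 0.53146007 -0.31753284  0.17097288] 102.24638430612416 [-9.04923144e-04 -9.27535992e-05 -9.99999586e-01]
5436 (array([ 0.52991736, -0.32262476]), [49.69318771362305, 127.09860229492188], np.float32(102.76251))
```

View pics/w1.png

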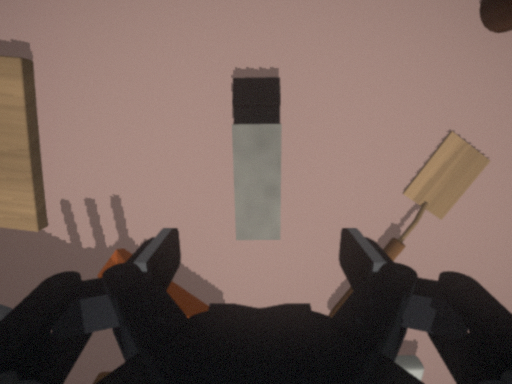

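The wrist view shows the grey stone at columns 233–281, rows 124–240, with the black nose at rows 77–124 (up, towards +y). The spatula at (445,175) and the orange piece at (160,285) are clear of the fingers.

```bash
python3 - <<'E'
from h import *
C=cal("wrist");p=np.load("w1.npz")['p'].astype(float)
g=cv2.GaussianBlur(p,(3,3),0)
# side edges from r-b contrast per row; ends from column gradients
def sub(v,lo,hi,k): # max |gradient| location subpixel
    q=np.abs(np.gradient(v))[lo:hi]; i=np.argmax(q); 
    if 0<i<len(q)-1: a,b,c=q[i-1:i+2]; return lo+i+0.5*(a-c)/(a-2*b+c)
    return lo+i
rb=g[:,:,0]-g[:,:,2]; br=g.sum(2)
L=[];Rr=[]
for y in range(132,232,4):
    L.append((sub(rb[y],222,245,0),y));Rr.append((sub(rb[y],270,293,0),y))
F=[(x,sub(br[:,x],112,136,0)) for x in range(240,276,4)]
B=[(x,sub(rb[:,x],228,252,0)) for x in range(240,276,4)]
W=[onz(C,e,.038)[:,:2] for e in (L,Rr,F,B)]
yaw=[]
for w in W[:2]:
    a=cv2.fitLine(w.astype(np.float32)*1000,cv2.DIST_HUBER,0,.01,.01).ravel();yaw.append(np.degrees(np.arctan2(a[1],a[0]))%180)
y=np.mean(yaw);u=np.array([np.cos(np.radians(y)),np.sin(np.radians(y))]);v=np.array([-u[1],u[0]])
s=[np.median(w@v) for w in W[:2]];t=[np.median(w@u) for w in W[2:]]
print(yaw,"width",s[0]-s[1],"len",t[0]-t[1])
o=u*((t[0]-.042+t[1]+.090)/2)+v*np.mean(s)
print("origin",o,"grip",o-.02*u,"yaw",y)
E
```

```text
[np.float32(102.83183), np.float32(102.80408)] width 0.049851947655943474 len 0.1273032962718258
origin [ 0.52446577 -0.30020978] grip [ 0.52890285 -0.31971138] yaw 102.817955
```

Emit:
step_arm(rows=[[0.01,0.046,0.006,0,0,-0.062,1],[0.01,0.046,0.006,0,0,-0.062,1],[0.01,0.046,0.006,0,0,-0.062,1],[0.01,0.046,0.006,0,0,-0.062,1],[0.01,0.046,0.006,0,0,-0.062,1],[0.01,0.046,0.006,0,0,-0.062,1],[0.01,0.046,0.006,0,0,-0.062,1],[0,0,0,0,0,0,1],[0,0,0,0,0,0,1]])

```text
clock: 2.82
tcp_pos: [0.6015, 0.0032, 0.2133]
ee_rot: [0.0, 0.781, 0.625, -0.0]
force: [-0.1, -0.1, -0.1]
width: 0.0857
finger_force: 0.0
```

```bash
python3 - <<'E'
from h import *
o=sensors.observe();C=cal("wrist");p,d=eyes.grab_frame("wrist");np.savez("w2.npz",p=p,d=d)
import pickle;pickle.dump(C,open("w2.pkl","wb"))
cv2.imwrite("pics/w2.png",p[:,:,::-1])
R=quat(o['ee_rot']);print(o['clock'],o['tcp_pos'],np.degrees(np.arctan2(R[1,0],R[0,0])),R[:,2])
E
```

```text
2.825 [0.60154264 0.00315891 0.21332976] 77.35844429386852 [-1.12777229e-04 -7.92686964e-04 -9.99999679e-01]
```

View pics/w2.png

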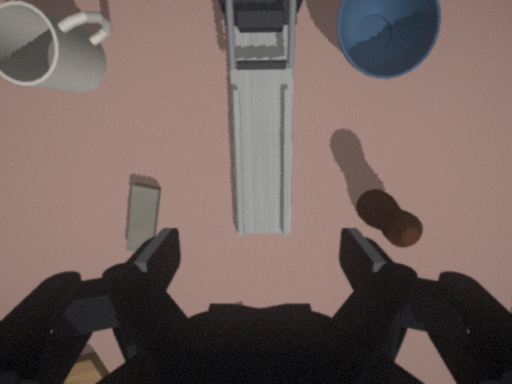

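The wrist view shows the holder's channel at columns 235–292, near end at row 234, walls from row 85 down and the bail's roller at row 64. The salt mill (400,225), mug (60,50), bowl (388,35) and pocket stone (143,215) are beside it.

```bash
python3 - <<'E'
from h import *
import pickle
C=pickle.load(open("w2.pkl","rb"));z=np.load("w2.npz");p=z['p'];d=z['d']
for y in (110,150,190,220): print(y,p[y,228:300].sum(1)//3)
print("col262",[(y,p[y,250:275].mean().round()) for y in range(50,100)][::1])
print("end",[(y,p[y,250:275].mean((0)).round().tolist()) for y in range(228,240)])
for uv in ((263,150),(263,200),(237,150),(289,150),(263,64),(250,64),(275,64)): print(uv,depthpts(C,[uv],d))
E
```

```text
110 [116  97  91  92 102 119 145 156 158 158 156 146 143 148 151 156 156 154
 154 157 155 157 155 150 150 153 155 153 153 150 153 154 152 153 152 153
 151 154 152 154 156 157 156 156 159 155 161 160 153 157 154 152 137 112
 101 108 129 150 156 156 160 158 157 150 143 138 142 141 138 141 140 139]
150 [138 127 107  93  97  96 106 125 147 154 155 152 147 140 149 149 153 154
 154 155 153 157 150 153 152 150 149 149 151 149 151 155 153 151 153 152
 155 153 151 152 153 152 156 155 153 153 152 155 152 154 152 144 115 104
 104 110 147 155 154 154 155 156 160 161 146 143 143 141 141 143 141 140]
190 [142 141 132 107  95  95  95 101 114 135 149 149 151 143 137 146 153 153
 152 156 155 158 157 157 153 152 149 151 154 155 151 158 158 158 155 156
 154 154 155 154 151 150 155 158 158 154 157 156 157 156 150 140 112 104
 107 119 142 151 152 152 155 159 155 150 142 140 141 142 141 142 143 142]
220 [140 143 142 141 136 122 100  99 100 111 129 147 150 150 146 138 148 154
 152 150 152 155 157 156 154 151 148 152 152 153 151 152 154 155 156 155
 153 156 153 154 152 151 152 153 157 154 157 157 157 160 15
[... 1337 characters left out ...]
end [(228, [155.0, 155.0, 153.0]), (229, [155.0, 155.0, 153.0]), (230, [155.0, 155.0, 152.0]), (231, [155.0, 155.0, 152.0]), (232, [157.0, 153.0, 149.0]), (233, [161.0, 145.0, 139.0]), (234, [162.0, 137.0, 129.0]), (235, [163.0, 136.0, 127.0]), (236, [163.0, 135.0, 127.0]), (237, [163.0, 136.0, 128.0]), (238, [163.0, 136.0, 128.0]), (239, [163.0, 136.0, 127.0])]
(263, 150) [[0.61099829 0.02447805 0.00929784]]
(263, 200) [[ 0.59635974 -0.04178178  0.00902959]]
(237, 150) [[0.57913989 0.03273371 0.01774726]]
(289, 150) [[0.64318266 0.01824653 0.01689783]]
(263, 64) [[0.63212464 0.12139721 0.03273611]]
(250, 64) [[0.61794308 0.12455955 0.03289343]]
(275, 64) [[0.64522765 0.11848384 0.03265314]]
```

```bash
python3 - <<'E'
from h import *
import pickle
C=pickle.load(open("w2.pkl","rb"));z=np.load("w2.npz");p=z['p'].astype(float)
g=cv2.GaussianBlur(p,(1,9),0) if 0 else cv2.blur(p,(1,5)); g=g.sum(2)/3
L=[];R=[]
for y in range(100,228,2):
    a=g[y,236:248]; gl=236+np.argmin(a[2:-1]-0.5*(a[:-3]+a[3:]))+2
    L.append((gl,y))
    r=g[y,278:288]; gr=np.gradient(r); i=np.argmax(gr); w=np.clip(gr[max(i-2,0):i+3],0,None); R.append((278+(np.arange(max(i-2,0),max(i-2,0)+len(w))*w).sum()/w.sum(),y))
def fit(w):
    a=cv2.fitLine((w*1000).astype(np.float32),cv2.DIST_HUBER,0,.01,.01).ravel();s=np.sign(a[1]);return np.degrees(np.arctan2(s*a[1],s*a[0])),a[2:]/1000
l=onz(C,L,.017)[:,:2]-0;r=onz(C,R,.018)[:,:2]
fl,fr=fit(l),fit(r);print(fl,fr)
yaw=(fl[0]+fr[0])/2;u=np.array([np.cos(np.radians(yaw)),np.sin(np.radians(yaw))]);v=np.array([-u[1],u[0]])
sl,sr=np.median(l@v),np.median(r@v);print("width",sl-sr,"yaw",yaw)
c=(sl+sr)/2
E=onz(C,[(262,233.0)],.010)[0,:2]@u; A=onz(C,[(262,64.7)],.028)[0,:2]@u
o=u*(E+.15)+v*c
print("holder origin",o,"roller x",A-E-.15,"channel pt",o-.055*u, "grip tcp", o-.075*u,u)
# wall far end
for y in range(76,96): print(y,g[y,284:290].round().astype(int),end=' ')
# cross-check with top camera: overall outline
T=np.load("top0.npz");Ct=cal("top");m=greymask(T['p'],(170,165,275,212));q=onz(Ct,outline(m),.014)[:,:2]
print("\ntop x range",(q@u).min()-(o@u),(q@u).max()-(o@u),"y", (q@v).min()-c,(q@v).max()-c)
E
```

```text
(np.float32(78.17453), array([0.58117354, 0.01818932], dtype=float32)) (np.float32(78.304794), array([0.6338217 , 0.00661275], dtype=float32))
width 0.05389634418504463 yaw 78.23966
holder origin [0.61697252 0.05783499] roller x 0.06540805413504702 channel pt [0.6057625  0.00398951] grip tcp [ 0.60168613 -0.01559067] [0.20381844 0.97900873]
76 [154 155 153 155 155 156] 77 [154 155 153 155 156 156] 78 [154 154 153 155 156 156] 79 [154 153 154 154 156 155] 80 [154 153 154 154 156 156] 81 [151 148 152 154 156 156] 82 [143 141 147 152 156 156] 83 [133 132 140 150 155 156] 84 [123 122 131 145 154 156] 85 [113 113 123 139 153 155] 86 [107 108 119 136 152 155] 87 [108 111 120 136 152 154] 88 [112 119 127 140 152 155] 89 [118 129 137 145 154 155] 90 [122 138 146 151 156 156] 91 [127 145 153 156 157 156] 92 [129 150 156 157 158 157] 93 [130 151 157 158 158 157] 94 [130 150 157 158 157 157] 95 [130 150 157 157 156 158] 
top x range -0.15054274739070125 0.11462831978260912 y -0.04135111961589699 0.04342108837455394
```

Emit:
step_arm(rows=[[-0.0104,-0.0461,-0.008,0,0,0.0635,1],[-0.0104,-0.0461,-0.008,0,0,0.0635,1],[-0.0104,-0.0461,-0.008,0,0,0.0635,1],[-0.0104,-0.0461,-0.008,0,0,0.0635,1],[-0.0104,-0.0461,-0.008,0,0,0.0635,1],[-0.0104,-0.0461,-0.008,0,0,0.0635,1],[-0.0104,-0.0461,-0.008,0,0,0.0635,1],[0,0,-0.03,0,0,0,1],[0,0,-0.03,0,0,0,1],[0,0,-0.03,0,0,0,1],[0,0,-0.03,0,0,0,1],[0,0,-0.01,0,0,0,1],[0,0,-0.01,0,0,0,1],[0,0,0,0,0,0,1]], squeeze=60)

```text
clock: 4.62
tcp_pos: [0.5288, -0.3187, 0.0173]
ee_rot: [-0.0, 0.624, 0.782, -0.0]
force: [-0.1, -0.1, -0.3]
width: 0.0856
finger_force: 0.0
```

Emit:
step_arm(rows=[[0,0,-0.001,0,0,0,0.5],[0,0,0,0,0,0,0.3],[0,0,0,0,0,0,0.3],[0,0,0,0,0,0,0.3],[0,0,0,0,0,0,0.3],[0,0,0,0,0,0,0.3],[0,0,0,0,0,0,0.3],[0,0,0,0,0,0,0.3]])

```text
clock: 5.62
tcp_pos: [0.5299, -0.3187, 0.0176]
ee_rot: [0.001, 0.623, 0.782, 0.0]
force: [-0.9, 1.0, 6.7]
width: 0.0485
finger_force: 66.3
```

Emit:
step_arm(rows=[[0,0,0.005,0,0,0,0.3],[0,0,0.02,0,0,0,0.3],[0,0,0.03,0,0,0,0.3],[0,0,0.03,0,0,0,0.3],[0,0,0.02,0,0,0,0.3],[0,0,0,0,0,0,0.3],[0,0,0,0,0,0,0.3]])

```text
clock: 6.5
tcp_pos: [0.5281, -0.3177, 0.1202]
ee_rot: [-0.001, 0.623, 0.782, -0.0]
force: [-0.2, 0.6, -5.6]
width: 0.049
finger_force: 65.3
```

```bash
python3 - <<'E'
from h import *
o=sensors.observe();C=cal("wrist");p,d=eyes.grab_frame("wrist");np.savez("w3.npz",p=p,d=d)
R=quat(o['ee_rot']);print(o['clock'],o['tcp_pos'],R.round(4),o['force'],o['torque'])
cv2.imwrite("pics/w3.png",p[:,:,::-1])
E
```

```text
6.5 [ 0.52814835 -0.31766989  0.12016425] [[-0.2226  0.9749 -0.0017]
 [ 0.9749  0.2226  0.0011]
 [ 0.0014 -0.0014 -1.    ]] [-0.24571639  0.61374939 -5.59602403] [-0.02651953  0.01364864  0.00459919]
```

View pics/w3.png

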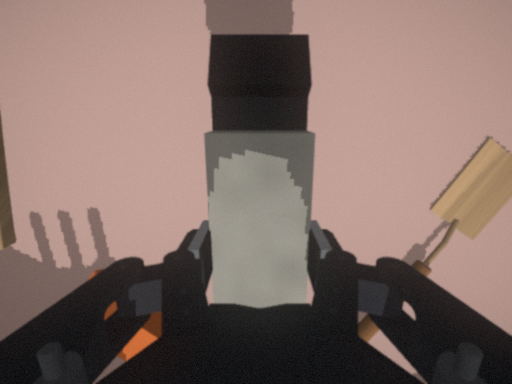

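The view shows the stone held straight between the pads, its grey front edge at row 131 (columns 206–313) and the nose tip at row 35. I'll measure it in the tool frame.

```bash
python3 - <<'E'
from h import *
o=sensors.observe();C=cal("wrist");p=np.load("w3.npz")['p'].astype(float);g=cv2.blur(p,(3,3))
z=o['tcp_pos'][2]+.0204;rb=g[:,:,0]-g[:,:,2];br=g.sum(2)
def sub(v,lo,hi):
    q=np.abs(np.gradient(v))[lo:hi];i=np.argmax(q);a,b,c=q[max(i-1,0)],q[i],q[min(i+1,len(q)-1)];return lo+i+.5*(a-c)/(a-2*b+c+1e-9)
L=[(sub(rb[y],196,216),y) for y in range(136,215,3)];R=[(sub(rb[y],303,323),y) for y in range(136,215,3)]
F=[(x,sub(br[:,x],122,140)) for x in range(215,306,4)]
Rt=quat(o['ee_rot']);tx=Rt[:2,0];ty=-np.array([tx[1],-tx[0]]) # ty=left
loc=lambda e:np.c_[(onz(C,e,z)[:,:2]-o['tcp_pos'][:2])@tx,(onz(C,e,z)[:,:2]-o['tcp_pos'][:2])@ty]*1000
for n,e in zip("LRF",(L,R,F)):
    w=loc(e);a=cv2.fitLine(w.astype(np.float32),cv2.DIST_HUBER,0,.01,.01).ravel();print(n,np.degrees(np.arctan2(a[1],a[0])),np.median(w,0))
print("tool yaw",np.degrees(np.arctan2(tx[1],tx[0])),o['tcp_pos'])
E
```

```text
L -0.004571126 [39.31220228 24.81049298]
R 0.038801994 [ 39.31862081 -24.93203413]
F 89.9881 [5.95651787e+01 4.07951437e-02]
tool yaw 102.85944171327627 [ 0.52779417 -0.31744494  0.11956999]
```

Emit:
step_arm(rows=[[0.0093,0.038,0,0,0,-0.0537,0.3],[0.0093,0.038,0,0,0,-0.0537,0.3],[0.0093,0.038,0,0,0,-0.0537,0.3],[0.0093,0.038,0,0,0,-0.0537,0.3],[0.0093,0.038,0,0,0,-0.0537,0.3],[0.0093,0.038,0,0,0,-0.0537,0.3],[0.0093,0.038,0,0,0,-0.0537,0.3],[0.0093,0.038,0,0,0,-0.0537,0.3],[0,0,-0.02,0,0,0,0.3],[0,0,-0.025,0,0,0,0.3],[0,0,-0.02,0,0,0,0.3],[0,0,0,0,0,0,0.3],[0,0,0,0,0,0,0.3]])

```text
clock: 8.18
tcp_pos: [0.6036, -0.0147, 0.0564]
ee_rot: [0.0, 0.776, 0.631, 0.0]
force: [-0.3, -0.0, -4.7]
width: 0.0487
finger_force: 65.1
```

```bash
cat > st.py <<'E'
from h import *
o=sensors.observe();R=quat(o['ee_rot']);u=np.array([.20382,.97901]);v=np.array([-u[1],u[0]])
O=np.array([.61697,.05783]);s=(o['tcp_pos'][:2]+.0176*R[:2,0]-O)*1000
print("t",round(o['clock'],2),"stone x,y",(s@u).round(1),(s@v).round(1),"tcpz",o['tcp_pos'][2].round(4),"yawerr deg",(np.degrees(np.arctan2(R[1,0],R[0,0]))-78.24).round(2),"tilt",R[2,:2].round(4),"Fu,Fv,Fz",(o['force'][:2]@u).round(1),(o['force'][:2]@v).round(1),o['force'][2].round(1),"T",o['torque'].round(2),"w",o['width'].round(4))
E
python3 st.py; python3 - <<'E'
from h import *
p,d=eyes.grab_frame("wrist"); a=p[:,:,::-1]; q,_=eyes.grab_frame("scene"); b=cv2.resize(q[130:250,200:360,::-1],(512,384),interpolation=cv2.INTER_CUBIC)
cv2.imwrite("pics/w4.png",cv2.resize(np.hstack([a,b]),(800,300)))
E
```

```text
Traceback (most recent call last):
  File "st.py", line 4, in <module>
    print("t",round(o['clock'],2),"stone x,y",(s@u).round(1),(s@v).round(1),"tcpz",o['tcp_pos'][2].round(4),"yawerr deg",(np.degrees(np.arctan2(R[1,0],R[0,0]))-78.24).round(2),"tilt",R[2,:2].round(4),"Fu,Fv,Fz",(o['force'][:2]@u).round(1),(o['force'][:2]@v).round(1),o['force'][2].round(1),"T",o['torque'].round(2),"w",o['width'].round(4))
                                                                                                                                                                                                                                                                                                                               ^^^^^^^^^^^^^^^^
AttributeError: 'float' object has no attribute 'round'
```

View pics/w4.png

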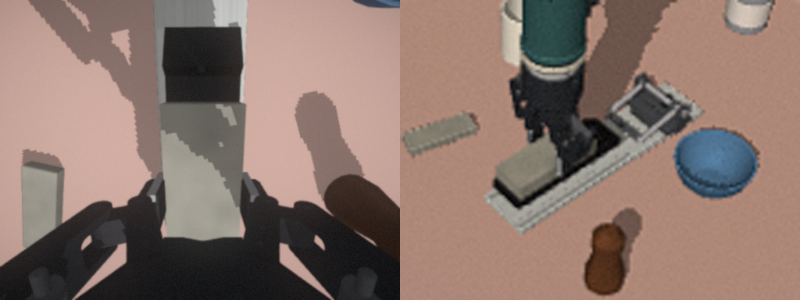

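The stone is over the channel, aligned, with its nose towards the bail (left panel, nose at rows 28–100). The salt mill at the right (350,210) is clear of the gripper.

```bash
sed -i "s/o\['width'\].round(4)/o['width']/" st.py; python3 st.py; python3 - <<'E'
from h import *
p,d=eyes.grab_frame("wrist");C=cal("wrist");np.savez("w5.npz",p=p,d=d)
for y in (8,16,24): print(y,[int(v) for v in p[y,190:325].sum(1)//3])
u=np.array([.20382,.97901]);v=np.array([-u[1],u[0]]);O=np.array([.61697,.05783])
for c in (200,260,310): w=onz(C,[(c,16)],.018)[0,:2]-O;print(c,w@u,w@v)
E
```

```text
t 8.28 stone x,y -55.9 -2.6 tcpz 0.0575 yawerr deg -0.01 tilt [0.0003 0.0023] Fu,Fv,Fz -1.1 0.4 -4.6 T [-0.02 -0.04 -0.08] w 0.04852157563322539
8 [112, 113, 110, 111, 111, 111, 116, 119, 121, 122, 123, 123, 123, 125, 123, 122, 124, 124, 120, 124, 123, 123, 124, 124, 126, 122, 122, 125, 124, 124, 124, 122, 129, 122, 124, 127, 126, 126, 129, 125, 125, 125, 125, 122, 119, 120, 124, 120, 121, 123, 124, 125, 123, 120, 123, 123, 121, 128, 123, 125, 122, 120, 124, 124, 128, 126, 126, 125, 127, 125, 127, 128, 129, 127, 127, 128, 127, 130, 126, 125, 131, 134, 158, 188, 194, 191, 191, 192, 194, 194, 197, 200, 194, 192, 194, 193, 193, 196, 194, 196, 192, 189, 188, 190, 187, 187, 192, 192, 194, 194, 193, 190, 190, 194, 195, 194, 196, 193, 195, 197, 198, 198, 199, 196, 192, 177, 173, 174, 173, 175, 175, 173, 173, 171, 175]
16 [113, 111, 111, 113, 109, 103, 112, 118, 123, 120, 120, 120, 127, 124, 124, 122, 123, 122, 124, 119, 122, 124, 126, 125, 126, 123, 121, 122, 124, 123, 125, 122, 123, 127, 126, 125, 126, 130, 126, 129, 125, 127, 126, 124, 121, 121, 123, 125, 126, 127, 121, 125, 124, 122, 125
[... 516 characters left out ...]
124, 124, 126, 125, 126, 124, 125, 123, 125, 127, 123, 125, 124, 128, 127, 127, 127, 128, 127, 127, 126, 128, 121, 123, 120, 123, 125, 124, 127, 126, 124, 125, 124, 124, 126, 127, 126, 125, 121, 123, 125, 124, 126, 127, 127, 125, 126, 126, 126, 128, 126, 129, 126, 131, 128, 126, 128, 128, 128, 132, 138, 151, 170, 186, 194, 193, 196, 197, 201, 200, 196, 193, 195, 196, 195, 195, 199, 194, 196, 193, 189, 190, 191, 190, 196, 197, 198, 195, 193, 191, 195, 197, 198, 199, 196, 198, 198, 197, 200, 197, 196, 187, 169, 170, 173, 174, 172, 174, 175, 175, 173, 175, 176]
200 0.05191680068955193 0.03347299895781311
260 0.05176068155215523 -0.0030342955683848385
310 0.05189307104677959 -0.03347370231720511
```

Emit:
step_arm(rows=[[-0.0023,0.0015,-0.004,0,0,0,0.3],[0,0,-0.006,0,0,0,0.3],[0,0,0,0,0,0,0.3],[0,0,0,0,0,0,0.3]])

```text
clock: 8.82
tcp_pos: [0.601, -0.0127, 0.0461]
ee_rot: [-0.0, 0.776, 0.631, -0.0]
force: [-0.2, -0.2, -4.4]
width: 0.0488
finger_force: 65.2
```

```bash
python3 st.py; python3 - <<'E'
from h import *
p,d=eyes.grab_frame("wrist");C=cal("wrist");np.savez("w6.npz",p=p,d=d)
g=cv2.blur(p,(1,5)).astype(int)
u=np.array([.20382,.97901]);v=np.array([-u[1],u[0]]);O=np.array([.61697,.05783])
def fv(c,r,z): return ((onz(C,[(c,r)],z)[0,:2]-O)@v*1000).round(1)
import sys
for y in (150,170,190): 
    q=g[y,190:330]; rb=q[:,0]-q[:,2]; gr=np.abs(np.gradient(rb.astype(float)))
    print(y,q.sum(1)[:45]//3,q.sum(1)[95:]//3, rb[:45], rb[95:])
    print(fv(206,y,.067),fv(313,y,.067))
E
python3 st.py
```

```text
t 8.82 stone x,y -54.7 1.3 tcpz 0.0461 yawerr deg 0.01 tilt [-0.     -0.0002] Fu,Fv,Fz -0.2 0.1 -4.4 T [-0.05 -0.03 -0.03] w 0.048759559028022675
150 [118 118 119 118 119 118 119 118 117 118 118 118 118 116 110 103 102 102
 102 101 103 101 101 102 103 101 102 103 103 102 103 103 104 101 102 102
 102 101 101 101 101 100 102 103 100] [ 98  99 106 123 139 144 145 144 144 144 143 141 130 112 101  99 100  99
 100 102 101 101 103 103 102 103 103 106 120 158 193 201 188 172 175 179
 180 180 179 179 180 180 180 180 180] [31 30 30 31 30 29 30 28 31 30 30 29 30 29 24 14 10 10 10 10 11 10 11 10
 10 10 10 10  9  9 10 10 10 10 10 11 10 10 10 10 10 10 10 10 10] [ 9  9 10 12 13 14 14 14 13 13 15 13 12 11  9 10  9 10 10 11 10 12 11 10
 10 10 12 10  9  7  4  4 13 33 45 46 47 46 46 46 45 46 47 45 46]
25.4 -23.1
170 [120 119 120 120 121 118 121 119 119 119 119 119 120 119 117 123 142 147
 143 125 113 114 117 121 122 123 129 130 133 134 134 140 135 118 106 103
 102 104 103 103 103 103 102 103 104] [ 96  97  97  98  99  98  99  98  99  99 100 100 100 101 101 102 102 102
 102 103 103 103 103 103 103 105 1
[... 458 characters left out ...]
151 151 152 152 152 151 150 152 151 150 150 152 151 150
 151 150 150 150 150 150 149 149 149] [100 100 101 102 102 101 101 102 102 104 103 103 104 102 104 104 104 103
 104 103 103 105 102 103 103 105 121 159 198 208 200 184 180 179 179 179
 180 179 180 180 180 180 180 179 180] [30 31 30 30 29 31 30 29 29 29 30 29 30 30 30 29 25 16 15 16 15 15 15 16
 14 14 14 14 14 14 14 14 15 14 14 15 14 13 12 13 14 14 15 14 13] [ 9  8 10 10  9 10 10 10 11  9  9  9  8 10 10 10 10 10 10 10 12 11 12 12
 11 11  9  6  4  5 16 37 46 46 46 46 45 46 46 46 47 45 46 47 47]
26.4 -24.1
t 8.88 stone x,y -54.7 1.2 tcpz 0.0463 yawerr deg 0.01 tilt [-0. -0.] Fu,Fv,Fz 0.5 0.2 -4.5 T [ 0.01 -0.04  0.01] w 0.04870715314628774
```

Emit:
step_arm(rows=[[0.0012,-0.0002,0,0,0,0,0.3],[0,0,-0.003,0,0,0,0.3],[0,0,-0.003,0,0,0,0.3],[0,0,-0.003,0,0,0,0.3],[0,0,0,0,0,0,0.3],[0,0,0,0,0,0,0.3]])

```text
clock: 9.62
tcp_pos: [0.6023, -0.0129, 0.0372]
ee_rot: [-0.0, 0.776, 0.631, -0.0]
force: [0.7, -0.3, -4.2]
width: 0.049
finger_force: 65.2
```

```bash
python3 st.py
```

```text
t 9.62 stone x,y -54.7 -0.0 tcpz 0.0372 yawerr deg 0.01 tilt [-0.     -0.0001] Fu,Fv,Fz -0.2 -0.7 -4.2 T [-0.07  0.02  0.02] w 0.049030754036681286
```

Centred. I'll lower it to the floor in small steps.

Emit:
step_arm(rows=[[0,0,-0.002,0,0,0,0.3],[0,0,-0.002,0,0,0,0.3],[0,0,-0.002,0,0,0,0.3],[0,0,-0.0015,0,0,0,0.3],[0,0,0,0,0,0,0.3],[0,0,0,0,0,0,0.3]])

```text
clock: 10.38
tcp_pos: [0.6023, -0.0129, 0.0298]
ee_rot: [-0.0, 0.776, 0.631, -0.0]
force: [-0.1, 0.7, -4.1]
width: 0.0486
finger_force: 65.2
```

```bash
python3 st.py
```

```text
t 10.38 stone x,y -54.7 -0.1 tcpz 0.0298 yawerr deg 0.01 tilt [ 0. -0.] Fu,Fv,Fz 0.6 0.3 -4.1 T [-0.02  0.07  0.01] w 0.048610677497618375
```

Emit:
step_arm(rows=[[0,0,-0.001,0,0,0,0.3],[0,0,-0.0007,0,0,0,0.3],[0,0,0,0,0,0,0.3]])

```text
clock: 10.75
tcp_pos: [0.6022, -0.0129, 0.028]
ee_rot: [-0.0, 0.776, 0.631, -0.0]
force: [0.2, 0.6, -3.4]
width: 0.0487
finger_force: 65.2
```

Emit:
step_arm(rows=[[0,0,-0.0005,0,0,0,0.3],[0,0,0,0,0,0,0.3]])

```text
clock: 11.0
tcp_pos: [0.6023, -0.0129, 0.0276]
ee_rot: [0.0, 0.776, 0.631, 0.0]
force: [0.4, 0.5, -4.2]
width: 0.0488
finger_force: 65.2
```

Emit:
step_arm(rows=[[0,0,-0.0005,0,0,0,0.3],[0,0,0,0,0,0,0.3]])

```text
clock: 11.25
tcp_pos: [0.6024, -0.0129, 0.0276]
ee_rot: [0.0, 0.776, 0.631, 0.0]
force: [-2.5, -0.1, 1.0]
width: 0.0486
finger_force: 65.8
```

Emit:
step_arm(rows=[[0.0003,0.0015,0,0,0,0,0.3],[0.0006,0.0029,0,0,0,0,0.3],[0.0006,0.0029,0,0,0,0,0.3],[0.0006,0.0029,0,0,0,0,0.3]])

```text
clock: 11.75
tcp_pos: [0.6051, -0.0027, 0.0276]
ee_rot: [0.001, 0.776, 0.631, 0.0]
force: [0.1, -3.5, 2.9]
width: 0.0488
finger_force: 66.0
```

```bash
python3 st.py
```

```text
t 11.75 stone x,y -44.1 -0.7 tcpz 0.0276 yawerr deg 0.02 tilt [-0.0002  0.0013] Fu,Fv,Fz -3.4 -0.8 2.9 T [-0.45  0.2   0.02] w 0.04880951762704477
```

Emit:
step_arm(rows=[[0.0006,0.0029,0,0,0,0,0.3],[0.0006,0.0029,0,0,0,0,0.3],[0.0006,0.0029,0,0,0,0,0.3],[0.0006,0.0029,0,0,0,0,0.3],[0.0004,0.002,0,0,0,0,0.3]])

```text
clock: 12.38
tcp_pos: [0.6077, 0.0109, 0.0276]
ee_rot: [0.0, 0.776, 0.631, 0.0]
force: [-0.3, -3.6, 4.9]
width: 0.0487
finger_force: 66.4
```

```bash
python3 st.py
```

```text
t 12.38 stone x,y -30.2 -0.5 tcpz 0.0276 yawerr deg 0.02 tilt [-0.0001  0.001 ] Fu,Fv,Fz -3.6 -0.4 4.9 T [-0.71  0.21 -0.02] w 0.04870657560298859
```

Emit:
step_arm(rows=[[0.0002,0.001,0.0003,0,0,0,0.3],[0.0002,0.001,0,0,0,0,0.3],[0.0002,0.001,0,0,0,0,0.3],[0.0002,0.001,0,0,0,0,0.3]])

```text
clock: 12.88
tcp_pos: [0.6082, 0.0148, 0.0276]
ee_rot: [0.0, 0.776, 0.631, 0.0]
force: [-1.6, -4.5, 4.8]
width: 0.0485
finger_force: 66.4
```

Emit:
step_arm(rows=[[0.0002,0.001,0,0,0,0,0.3],[0.0002,0.001,0,0,0,0,0.3],[0.0002,0.001,0,0,0,0,0.3]])

```text
clock: 13.25
tcp_pos: [0.6088, 0.0178, 0.0276]
ee_rot: [0.0, 0.776, 0.631, 0.0]
force: [-1.5, -3.8, 4.8]
width: 0.0488
finger_force: 66.4
```

Emit:
step_arm(rows=[[0.0002,0.001,0,0,0,0,0.3],[0.0002,0.001,0,0,0,0,0.3],[0.0002,0.001,0,0,0,0,0.3]])

```text
clock: 13.62
tcp_pos: [0.6094, 0.0208, 0.0276]
ee_rot: [0.0, 0.776, 0.631, 0.0]
force: [-1.1, -4.1, 5.1]
width: 0.0488
finger_force: 66.4
```

```bash
python3 st.py
```

```text
t 13.62 stone x,y -20.2 -0.1 tcpz 0.0276 yawerr deg 0.0 tilt [-0.0001  0.0004] Fu,Fv,Fz -4.3 0.2 5.1 T [-0.67 -0.02  0.02] w 0.048804191743192046
```

Emit:
step_arm(rows=[[0.0002,0.001,0,0,0,0,0.3],[0.0002,0.001,0,0,0,0,0.3],[0.0002,0.001,0,0,0,0,0.3]])

```text
clock: 14.0
tcp_pos: [0.6097, 0.0227, 0.0276]
ee_rot: [0.001, 0.776, 0.631, -0.001]
force: [-1.9, -10.6, 6.3]
width: 0.0487
finger_force: 66.5
```

Emit:
step_arm(rows=[[0.0002,0.001,0,0,0,0,0.3],[0.0002,0.001,0,0,0,0,0.3],[0.0002,0.001,0,0,0,0,0.3]])

```text
clock: 14.38
tcp_pos: [0.6101, 0.0244, 0.0276]
ee_rot: [0.001, 0.776, 0.631, -0.001]
force: [-2.9, -12.6, 5.4]
width: 0.0485
finger_force: 66.5
```

Emit:
step_arm(rows=[[0.0002,0.001,0,0,0,0,0.3],[0.0002,0.001,0,0,0,0,0.3],[0.0002,0.001,0,0,0,0,0.3]])

```text
clock: 14.75
tcp_pos: [0.6107, 0.0272, 0.0276]
ee_rot: [0.001, 0.776, 0.631, -0.001]
force: [-3.1, -11.9, 6.6]
width: 0.0489
finger_force: 66.5
```

```bash
python3 st.py
```

```text
t 14.75 stone x,y -13.6 -0.1 tcpz 0.0276 yawerr deg 0.04 tilt [-0.0038  0.    ] Fu,Fv,Fz -12.3 0.6 6.6 T [-2.04  0.2  -0.12] w 0.048873393708950344
```

Emit:
step_arm(rows=[[0.0002,0.001,0,0,0,0,0.3],[0.0002,0.001,0,0,0,0,0.3],[0.0002,0.001,0,0,0,0,0.3]])

```text
clock: 15.12
tcp_pos: [0.6113, 0.0301, 0.0276]
ee_rot: [0.001, 0.776, 0.631, -0.002]
force: [-2.5, -13.3, 6.4]
width: 0.0488
finger_force: 66.5
```

Emit:
step_arm(rows=[[0.0002,0.001,0,0,0,0,0.3],[0.0002,0.001,0,0,0,0,0.3],[0.0002,0.001,0,0,0,0,0.3]])

```text
clock: 15.5
tcp_pos: [0.6119, 0.0329, 0.0276]
ee_rot: [0.001, 0.776, 0.631, -0.002]
force: [-2.7, -13.7, 6.6]
width: 0.0489
finger_force: 66.5
```

Emit:
step_arm(rows=[[0.0002,0.001,0,0,0,0,0.3],[0.0002,0.001,0,0,0,0,0.3],[0.0002,0.001,0,0,0,0,0.3]])

```text
clock: 15.88
tcp_pos: [0.6125, 0.0358, 0.0276]
ee_rot: [0.001, 0.776, 0.631, -0.002]
force: [-2.6, -13.3, 6.5]
width: 0.0487
finger_force: 66.6
```

Emit:
step_arm(rows=[[0.0002,0.001,0,0,0,0,0.3],[0.0002,0.001,0,0,0,0,0.3],[0.0002,0.001,0,0,0,0,0.3]])

```text
clock: 16.25
tcp_pos: [0.6131, 0.0387, 0.0276]
ee_rot: [0.001, 0.776, 0.631, -0.002]
force: [-2.1, -14.4, 7.4]
width: 0.0483
finger_force: 66.6
```

```bash
python3 st.py
```

```text
t 16.25 stone x,y -1.9 -0.1 tcpz 0.0276 yawerr deg 0.04 tilt [-0.0044  0.0001] Fu,Fv,Fz -14.5 -0.9 7.4 T [-2.3   0.14 -0.07] w 0.04832560417440092
```

Emit:
step_arm(rows=[[0.0002,0.001,0,0,0,0,0.3],[0.0002,0.001,0,0,0,0,0.3]])

```text
clock: 16.5
tcp_pos: [0.6137, 0.0419, 0.0276]
ee_rot: [0.001, 0.776, 0.631, -0.001]
force: [-1.1, -8.1, 6.2]
width: 0.0487
finger_force: 66.5
```

Emit:
step_arm(rows=[[0.0002,0.001,0,0,0,0,0.3],[0.0002,0.001,0,0,0,0,0.3]])

```text
clock: 16.75
tcp_pos: [0.6145, 0.0461, 0.0276]
ee_rot: [-0.0, 0.776, 0.631, 0.001]
force: [0.6, 0.5, 4.8]
width: 0.0486
finger_force: 66.2
```

Emit:
step_arm(rows=[[0.0002,0.001,0,0,0,0,0.3],[0.0002,0.001,0,0,0,0,0.3]])

```text
clock: 17.0
tcp_pos: [0.6151, 0.0488, 0.0276]
ee_rot: [-0.0, 0.776, 0.631, 0.001]
force: [1.2, 1.2, 4.6]
width: 0.0481
finger_force: 66.2
```

Emit:
step_arm(rows=[[0.0002,0.001,0,0,0,0,0.3],[0.0002,0.001,0,0,0,0,0.3]])

```text
clock: 17.25
tcp_pos: [0.6154, 0.0501, 0.0276]
ee_rot: [0.0, 0.776, 0.631, 0.0]
force: [1.8, 0.9, 5.1]
width: 0.0486
finger_force: 66.2
```

```bash
python3 st.py
```

```text
t 17.25 stone x,y 9.7 0.0 tcpz 0.0276 yawerr deg 0.02 tilt [0.0002 0.0007] Fu,Fv,Fz 1.2 -1.6 5.1 T [ 0.04 -0.27 -0.14] w 0.04864075671843162
```

The bail has dropped into the notch (the push went from 14 N to about 0). I'll ease the stone to the end stop.

Emit:
step_arm(rows=[[0.0001,0.0005,0,0,0,0,0.3],[0.0001,0.0005,0,0,0,0,0.3],[0.0001,0.0005,0,0,0,0,0.3]])

```text
clock: 17.62
tcp_pos: [0.6154, 0.0502, 0.0276]
ee_rot: [0.001, 0.776, 0.631, -0.0]
force: [0.9, -4.3, 5.9]
width: 0.0489
finger_force: 66.4
```

Emit:
step_arm(rows=[[0.0001,0.0005,0,0,0,0,0.3],[0.0001,0.0005,0,0,0,0,0.3],[0.0001,0.0005,0,0,0,0,0.3]])

```text
clock: 18.0
tcp_pos: [0.6154, 0.0504, 0.0276]
ee_rot: [0.001, 0.776, 0.631, -0.001]
force: [0.3, -8.2, 6.4]
width: 0.0486
finger_force: 66.5
```

Emit:
step_arm(rows=[[0.0001,0.0005,0,0,0,0,0.3],[0.0001,0.0005,0,0,0,0,0.3]])

```text
clock: 18.25
tcp_pos: [0.6156, 0.0512, 0.0276]
ee_rot: [0.001, 0.776, 0.631, -0.001]
force: [-0.5, -8.2, 6.4]
width: 0.0483
finger_force: 66.5
```

Emit:
step_arm(rows=[[0.0001,0.0005,0,0,0,0,0.3],[0.0001,0.0005,0,0,0,0,0.3]])

```text
clock: 18.5
tcp_pos: [0.6158, 0.0522, 0.0276]
ee_rot: [0.001, 0.776, 0.631, -0.001]
force: [-1.0, -8.7, 6.8]
width: 0.0485
finger_force: 66.5
```

Emit:
step_arm(rows=[[0.0001,0.0005,0,0,0,0,0.3],[0.0001,0.0005,0,0,0,0,0.3]])

```text
clock: 18.75
tcp_pos: [0.616, 0.0532, 0.0276]
ee_rot: [0.001, 0.776, 0.631, -0.001]
force: [-1.1, -9.0, 7.5]
width: 0.0488
finger_force: 66.5
```

Emit:
step_arm(rows=[[0.0001,0.0005,0,0,0,0,0.3]])

```text
clock: 18.88
tcp_pos: [0.6161, 0.0537, 0.0276]
ee_rot: [0.001, 0.776, 0.631, -0.001]
force: [-0.6, -7.9, 6.6]
width: 0.049
finger_force: 66.5
```

Emit:
step_arm(rows=[[0.0001,0.0005,0,0,0,0,0.3]])

```text
clock: 19.0
tcp_pos: [0.6162, 0.0542, 0.0276]
ee_rot: [0.001, 0.776, 0.631, -0.001]
force: [0.2, -8.6, 6.8]
width: 0.0484
finger_force: 66.5
```

```bash
python3 st.py
```

```text
t 19.0 stone x,y 13.9 0.0 tcpz 0.0276 yawerr deg 0.04 tilt [-0.0037  0.0002] Fu,Fv,Fz -8.4 -1.9 6.8 T [-1.26 -0.17 -0.06] w 0.04837814443922948
```

Emit:
step_arm(rows=[[0.0001,0.0005,0,0,0,0,0.3]])

```text
clock: 19.12
tcp_pos: [0.6164, 0.0547, 0.0276]
ee_rot: [0.001, 0.776, 0.631, -0.001]
force: [-0.2, -8.9, 7.6]
width: 0.0485
finger_force: 66.5
```

Emit:
step_arm(rows=[[0.0001,0.0005,0,0,0,0,0.3]])

```text
clock: 19.25
tcp_pos: [0.6164, 0.0552, 0.0276]
ee_rot: [0.001, 0.776, 0.631, -0.001]
force: [-1.2, -8.5, 6.3]
width: 0.0487
finger_force: 66.5
```

Emit:
step_arm(rows=[[0.0001,0.0004,0,0,0,0,0.3]])

```text
clock: 19.38
tcp_pos: [0.6165, 0.0556, 0.0276]
ee_rot: [0.001, 0.776, 0.631, -0.001]
force: [0.1, -8.8, 6.7]
width: 0.0489
finger_force: 66.6
```

Emit:
step_arm(rows=[[0.0001,0.0004,0,0,0,0,0.3]])

```text
clock: 19.5
tcp_pos: [0.6165, 0.0557, 0.0276]
ee_rot: [0.001, 0.776, 0.631, -0.002]
force: [0.1, -9.5, 7.5]
width: 0.0485
finger_force: 66.6
```

Emit:
step_arm(rows=[[0.0001,0.0004,0,0,0,0,0.3]])

```text
clock: 19.62
tcp_pos: [0.6165, 0.0557, 0.0276]
ee_rot: [0.002, 0.776, 0.631, -0.002]
force: [-1.2, -12.5, 6.8]
width: 0.0484
finger_force: 66.6
```

Emit:
step_arm(rows=[[0.0001,0.0004,0,0,0,0,0.3]])

```text
clock: 19.75
tcp_pos: [0.6165, 0.0557, 0.0276]
ee_rot: [0.002, 0.776, 0.631, -0.002]
force: [-1.3, -12.7, 7.7]
width: 0.0485
finger_force: 66.7
```

Emit:
step_arm(rows=[[0,0,0,0,0,0,0.3],[0,0,0,0,0,0,0.3]])

```text
clock: 20.0
tcp_pos: [0.6166, 0.0557, 0.0276]
ee_rot: [0.002, 0.776, 0.631, -0.002]
force: [-1.9, -12.1, 7.5]
width: 0.0486
finger_force: 66.7
```

Emit:
step_arm(rows=[[0,0,0,0,0,0,0.65],[0,0,0,0,0,0,0.9],[0,0,0,0,0,0,1],[0,0,0,0,0,0,1],[0,0,0,0,0,0,1],[0,0,0,0,0,0,1]])

```text
clock: 20.75
tcp_pos: [0.617, 0.0596, 0.0274]
ee_rot: [-0.0, 0.776, 0.631, 0.0]
force: [0.3, -0.3, -0.3]
width: 0.0852
finger_force: 0.0
```

```bash
python3 st.py
```

```text
t 20.75 stone x,y 19.3 0.3 tcpz 0.0274 yawerr deg 0.02 tilt [ 0. -0.] Fu,Fv,Fz -0.3 -0.4 -0.3 T [-0.    0.   -0.04] w 0.08521393031369923
```

Emit:
step_arm(rows=[[0,0,0.01,0,0,0,1],[0,0,0.03,0,0,0,1],[-0.002,-0.01,0.04,0,0,0,1],[-0.004,-0.02,0.04,0,0,0,1],[-0.004,-0.02,0.02,0,0,0,1],[0,0,0,0,0,0,1],[0,0,0,0,0,0,1]])

```text
clock: 21.62
tcp_pos: [0.606, 0.0094, 0.166]
ee_rot: [-0.001, 0.776, 0.631, -0.001]
force: [-1.1, 0.2, -0.6]
width: 0.0856
finger_force: 0.0
```

```bash
python3 - <<'E'
from h import *
C=cal("wrist");p,d=eyes.grab_frame("wrist");np.savez("w7.npz",p=p,d=d)
import pickle;pickle.dump(C,open("w7.pkl","wb"))
q,_=eyes.grab_frame("scene"); b=cv2.resize(q[130:250,200:360,::-1],(400,300),interpolation=cv2.INTER_CUBIC)
a=cv2.resize(p[0:240,96:416,::-1],(400,300),interpolation=cv2.INTER_CUBIC)
cv2.imwrite("pics/w7.png",np.hstack([a,b]))
E
```

```text
(no output)
```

View pics/w7.png

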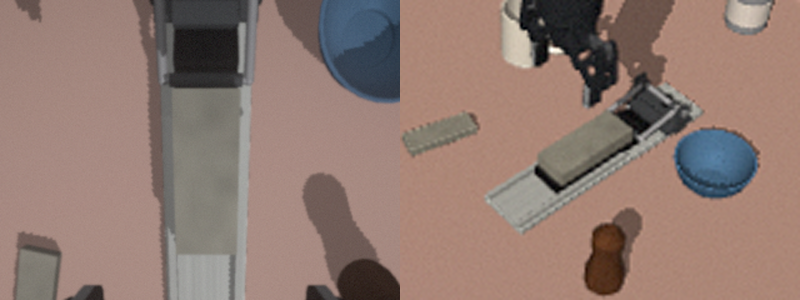

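The pictures show the roller lying across the shoe just ahead of the grey block, in the notch (left panel row 80), with the stone flat in the channel and everything else in place. I'll check numerically that it didn't spring back and that nothing was disturbed.

```bash
python3 - <<'E'
from h import *
import pickle
C=pickle.load(open("w7.pkl","rb"));z=np.load("w7.npz");g=cv2.blur(z['p'],(1,1)).astype(float)
u=np.array([.20382,.97901]);v=np.array([-u[1],u[0]]);O=np.array([.61697,.05783])
col=g[:,245:280].sum((1,2))/105
print([(y,int(col[y])) for y in range(20,82)])
f=lambda y,h:(((onz(C,[(262,y)],h)[0,:2]-O)@u)*1000).round(1)
k=70+np.argmax
rear=190+np.argmax(np.abs(np.gradient(col))[190:215]);print("rear row",rear,f(rear,.048), "->origin",f(rear,.048)+88)
for y in (60,62,64,66,68,70,72): print(y,"grey z.048",f(y,.048),"roller z.031",f(y,.031))
T,_=eyes.grab_frame("top");T0=np.load("top0.npz")['p'];df=np.abs(T.astype(int)-T0).sum(2)
for n,(x,y) in dict(mug=(188,243),spice=(151,243),mill=(266,155),pocket=(249,241),bowl=(207,147),spat=(335,162),tin=(118,180)).items(): print(n,df[y-9:y+10,x-9:x+10].mean().round(1))
E
```

```text
[(20, 50), (21, 47), (22, 43), (23, 34), (24, 27), (25, 26), (26, 26), (27, 26), (28, 27), (29, 27), (30, 27), (31, 28), (32, 28), (33, 28), (34, 27), (35, 28), (36, 28), (37, 28), (38, 29), (39, 29), (40, 29), (41, 30), (42, 29), (43, 29), (44, 29), (45, 29), (46, 29), (47, 30), (48, 32), (49, 33), (50, 33), (51, 33), (52, 32), (53, 31), (54, 29), (55, 31), (56, 32), (57, 35), (58, 41), (59, 46), (60, 48), (61, 48), (62, 49), (63, 48), (64, 47), (65, 46), (66, 44), (67, 42), (68, 41), (69, 46), (70, 74), (71, 108), (72, 117), (73, 117), (74, 117), (75, 116), (76, 116), (77, 116), (78, 117), (79, 116), (80, 116), (81, 116)]Traceback (most recent call last):
  File "<stdin>", line 8, in <module>
TypeError: unsupported operand type(s) for +: 'int' and 'numpy._ArrayFunctionDispatcher'
```

```bash
python3 - <<'E'
from h import *
import pickle
C=pickle.load(open("w7.pkl","rb"));z=np.load("w7.npz");g=z['p'].astype(float)
u=np.array([.20382,.97901]);O=np.array([.61697,.05783])
f=lambda y,h:(((onz(C,[(262,y)],h)[0,:2]-O)@u)*1000).round(1)
print("grey front",f(70.3,.048),"roller centre",f(63.3,.031))
T,_=eyes.grab_frame("top");T0=np.load("top0.npz")['p'];df=np.abs(T.astype(int)-T0).sum(2)
for n,(x,y) in dict(mug=(188,243),spice=(151,243),mill=(266,155),pocket=(249,241),bowl=(207,147),spat=(335,162),tin=(118,180)).items(): print(n,df[y-9:y+10,x-9:x+10].mean().round(1))
E
```

```text
grey front 56.4 roller centre 65.3
mug 19.0
spice 14.8
mill 23.2
pocket 91.8
bowl 13.9
spat 21.5
tin 22.0
```

```bash
python3 -c "
from rig import ticket
print(ticket.hand_in())"
```

```text
the job is handed in; nothing more can be done
None
```

The stone lies flat in the channel with its nose home against the end stop and the bail's roller in the notch; the wrist read at most about 15 N of push along the channel, the gripper is clear, nothing else was seen to move, and the job was handed in at about 22 s.

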